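# Hang the hand mirror on its wall stud

### The job

Take the wooden hand mirror out of the stand and hang it on the stud of the low steel panel: thread its keyhole over the stud's head and let it down until the narrow slot rests on the stud's neck, hanging upright, glass facing away from the panel. The stud is clamped somewhere along the panel's dark track, so find out where it sits. Leave the comb and everything else on the counter where it is.

Things in the scene. Friction and masses are not known exactly. Their poses are not given: they have to be found in the camera images.
- mirror: Flat wooden hand mirror standing handle-up, 10 mm thick, 195 mm tall, 0.12-0.24 kg. Origin: centre of underside; z up to the handle, y across its width, x along its thickness, glass on the -x face. Heights over the origin: glass head 0-95 mm (90 wide), neck with a keyhole 94-142 mm (44 wide), handle 142-195 mm (24 wide).
- mirror_grip (a point): Point on the mirror's handle, 180 mm above its origin, mid-thickness: good TCP place, gripping across the 10 mm thickness. A finger lower than 20 mm above slot_top would meet the panel when the mirror hangs.
- mirror_hole (a point): Centre of the keyhole's wide opening (18 mm wide, 18 mm tall, right through), 109 mm above the mirror's origin, mid-thickness. Directly above it the opening narrows to a slot 10 mm wide and 14 mm tall, also right through.
- slot_top (a point): Closed top end of the keyhole's narrow slot: 132 mm above the mirror's origin, mid-thickness. Hung, it rests on the stud's neck, about 173 mm above the counter.
- glass_side (a point): Point on the mirror's glass-side surface 132 mm above the origin, 5 mm towards -x from slot_top.
- stand: White plastic stand fixed to the counter, 90 x 110 x 46 mm, origin centre of underside, z up. Two parallel slots along its y at x = -22 and +22 mm, 12.5 mm wide, 94 mm long, 40 mm deep, floor 6 mm above the counter; the mirror stands in one, the comb in the other (either way round), axes parallel to the stand's.
- comb: Wide wooden comb standing teeth down in the other slot, 10 mm thick, 88 mm wide, 118 mm tall; no handle and no hole. Origin centre of underside. Must stay.
- panel: Low upright steel sheet fixed to the counter, 200 mm wide (y), 190 mm tall (z), 4 mm thick; origin centre of its lower edge. The front looks to -x, its surface at x = -2 mm, and is clear; the foot lies behind (+x). A horizontal dark track on the front at 170 mm height carries one stud.
- track_mid (a point): Middle of the track, on the panel's front surface, 170 mm up. The rigidly clamped steel stud points to the panel's -x, axis 170 mm up, but -15 to +15 mm along the panel's y from here (NOT measured): neck 6 mm diameter, 14 mm long from the surface, then a head 14 mm diameter, 4 mm thick. The hung mirror has 4 mm play between head and panel.
- jar: Glass jar with steel cap, 64 mm diameter, 75 mm tall; origin centre of underside. Bystander.
- dish: White ceramic dish, 100 mm diameter, 25 mm tall; origin centre of underside. Bystander.
- toothbrush: Orange toothbrush lying on the counter, 180 mm long along x. Bystander.
- tweezer: Steel tweezer lying on the counter, 95 mm long along x. Bystander.
- tumbler: White ceramic tumbler, 68 mm diameter, 95 mm tall. Bystander.
- pump: Amber bottle, 60 mm diameter, 160 mm tall. Bystander.
There are look-alikes about, which are no part of the job. Leave any red look-alike of the stand alone.

How it is judged:
On the way:
1. the mirror is lifted clear of the stand (z of mirror in the frame of stand above 0.05 m), for 0.1 s.
At the end, for the whole second after the job is handed in: The mirror hangs at rest on the stud, between head and panel: slot_top at 166 to 181 mm height, 4 to 16 mm before the panel's origin, within 22 mm of its middle; glass away from the panel; upright within 0.2 rad, parallel to the panel within 0.3 rad, below 0.03 m/s (z of slot_top in the frame of panel between 0.166 and 0.181 m and x of slot_top in the frame of panel between -0.016 and -0.004 m and y of slot_top in the frame of panel between -0.022 and 0.022 m and x of glass_side in the frame of panel below -0.009 m and angle between mirror's own z axis and vertical below 0.2 rad and angle between the x axis of mirror and the x axis of panel, either way round below 0.3 rad and linear speed of mirror below 0.03 m/s); the robot touches nothing.
It fails at once if the comb, jar, dish, toothbrush, tweezer, tumbler or pump bottle is moved more than 30 mm (distance of any of comb, jar, dish, toothbrush, tweezer, tumbler, pump from where it was at the start of the episode above 0.03 m).
It also fails if it takes over 61 s, if anything falls off the work surface, if the arm or the gripper's body presses on something with over 40 N, if the wrist force passes 120 N, or if a joint passes its speed limit or range.

### The arm

A 7-joint arm with a two-finger parallel gripper is mounted at the origin on the work surface. World frame = base frame: x ahead of the robot, y to its left, z up, the work surface at z = 0. Lengths are in m, angles in rad, forces in N, time in s.
With the tool pointing down it reaches from about 0.4 to 0.85 m from the base axis. Payload 10.4 kg.
Tool frame: the origin (TCP) lies between the finger pads, 19 mm behind the fingertips; this is the grasp point; z points along the fingers, x is the direction in which the jaws open and shut, and the axes are right-handed (so a half turn about z gives the same grasp; the last joint's range is limited). The gripper opens to 85 mm and grips with 20 to 120 N. Pads are 22 mm wide; open, the fingers measure 114 mm over their backs; the gripper's body (76 mm by 85 mm) begins 54 mm behind the grasp point. The pads swing forward as they close: fully open they stand 13 mm farther back than shut.
Start: joints at [1.286, 0.332, -0.065, 1.46, 0.022, 1.35, -0.088], TCP at [0.162, -0.604, 0.25] pointing down, gripper open.
Joint ranges: [-2.6, 2.6], [-0.5, 2.12], [-1.47, 1.34], [0.16, 2.42], [-1.27, 4.41], [0.06, 2.06], [-2.6, 2.6]. Speed limits (rad/s): [2.22, 2.22, 2.79, 2.79, 3.14, 3.14, 3.14].

### API

Orientations are given as a unit quaternion [x, y, z, w].
In Python, from workcell import telemetry, eyes, order gives the robot as it stands.
- The arm moves only by the tool servo_tool, never from a script. Its argument "deltas" is a list of rows, each a list of 3 entries, a list of its own where there are three numbers: the shift along the tool's x, y, z in cm, then the turn about the tool's z in rad, then the finger opening in cm, from 0 to 8.54. A call has 1 to 12 rows; each row shifts and turns the pose as measured when the row begins, along the tool's axes as they then stand; what a row does not reach is not made up. A row lasts 1/12 s, in which the tool goes at most 41.7 mm and 7.16 degrees, less where a joint would pass 70% of its speed; a pose out of reach is approached as far as the arm can. A call is refused whole if a number of a shift passes 4.17 or a number of a turn 0.125, either way. A call with a gripper value outside its range is refused whole. The fingers move at their own pace and stop on an object; "force" is the grip in N (left out, the last holds). Time passes only in rows, so rows that do not move let the fingers close. It gives the time, the measured TCP pose, the force and the opening at its end, in the units of the state.
- telemetry.get_obs(): the state, without advancing time (a new reading comes with each control period).
- eyes.camera(name): name is "scene" or "top" or "wrist"; returns (picture, depth): 384x512x3 uint8, blue, green, red; 384x512 float32, m along the optical axis (not along the pixel's ray), 0 where there is no reading.
- eyes.calibration(name): a dict with "fx", "fy", "cx", "cy" (pixels), "distortion" ([k1, k2, p1, p2, k3] as OpenCV has them; the pictures are not rectified), "rvec" (rotation vector, rad) and "tvec" (3), from world to camera coordinates, as OpenCV has them. Camera axes: x right, y down, z forward; pixel columns grow to the right and rows downward; lengths in m; the calibration is good to about 2 mm. A picture is of the moment at which its call begins: read the wrist's pose just before it. calibration takes no time and is no camera call; for the wrist camera it gives the pose at the moment of the call.
- order.hand_in(): hands the job in, once; it reports no verdict.
The state is a dict: "clock": time; "joint_pos": joint angles; "joint_velocities": joint speeds; "tau": joint torques, N m; "position": TCP position; "ee_rot": TCP orientation; "ft_force": force on the tool from outside, world axes, zero at the start; "torque": the same for the moment, N m; "grip_width": opening from 0.0 (shut) to 1.0 (fully open).
Only numpy, scipy, OpenCV 4.12 (cv2) and the standard library are available. Lean on these libraries where they do the work, as an engineer would, in place of code of your own. Each camera call takes 0.05 s, during which the arm holds its last target. There are 200 camera calls.

## Working session

There is one attempt and no reset: what is moved stays moved. The work goes in short steps, Python scripts to look and compute and a tool call to move; the robot and the scene stay as the last step left them, time stands still between calls to the robot, and variables do not carry over. Pictures are saved under pics/ and viewed, about 8 in all and at most 12, crops included, and the job is handed in when it is done.

Besides the shell and the picture viewer there is one more tool, called after "Emit:" in YAML: its name, and indented under it one key for each argument. servo_tool: Moves the arm, as the interface text tells. Its arguments: {"type":"object","properties":{"deltas":{"type":"array"},"force":{"type":"number"}},"required":["deltas"]}

```bash
ls; mkdir -p pics
cat > h.py <<'E'
import numpy as np, cv2
from workcell import telemetry, eyes, order
from scipy.spatial.transform import Rotation as R
def shot(n):
    c=eyes.calibration(n); im,d=eyes.camera(n); return im,d,c
def world(c,uv,z):
    """pixels + depth -> world"""
    uv=np.asarray(uv,float).reshape(-1,1,2); K=np.array([[c['fx'],0,c['cx']],[0,c['fy'],c['cy']],[0,0,1.]])
    n=cv2.undistortPoints(uv,K,np.array(c['distortion'])).reshape(-1,2)
    p=np.c_[n,np.ones(len(n))]*np.asarray(z,float).reshape(-1,1)
    M=cv2.Rodrigues(np.array(c['rvec'],float))[0]
    return (p-np.array(c['tvec']).ravel())@M
def cloud(c,d):
    v,u=np.nonzero(d>0); P=np.full(d.shape+(3,),np.nan); P[v,u]=world(c,np.c_[u,v],d[v,u]); return P
def proj(c,X):
    K=np.array([[c['fx'],0,c['cx']],[0,c['fy'],c['cy']],[0,0,1.]])
    return cv2.projectPoints(np.asarray(X,float).reshape(-1,1,3),np.array(c['rvec'],float),np.array(c['tvec'],float),K,np.array(c['distortion']))[0].reshape(-1,2)
E
python3 - <<'E'
from h import *
o=telemetry.get_obs(); print(o['clock'],o['position'],o['ee_rot'],o['grip_width'])
for n in('scene','top'):
    im,d,c=shot(n); np.savez(f'{n}.npz',im=im,d=d,c=c,allow_pickle=True); cv2.imwrite(f'pics/{n}0.png',im)
    M=cv2.Rodrigues(np.array(c['rvec'],float))[0]; print(n,'cam at',-M.T@np.array(c['tvec']).ravel(),'fwd',M[2])
a=cv2.imread('pics/scene0.png');b=cv2.imread('pics/top0.png')
E
```

```text
pics
0.0 [ 0.16169308 -0.60335576  0.2492231 ] [ 7.93376556e-01 -6.08730765e-01 -5.71801195e-04 -4.11233879e-04] 0.9986915574737686
scene cam at [0.81686225 0.34022057 0.8572772 ] fwd [-0.33621882 -0.37695054 -0.86305573]
top cam at [0.3450315  0.01103426 1.25113742] fwd [ 0.16029807  0.00449907 -0.9870584 ]
```

View pics/scene0.png

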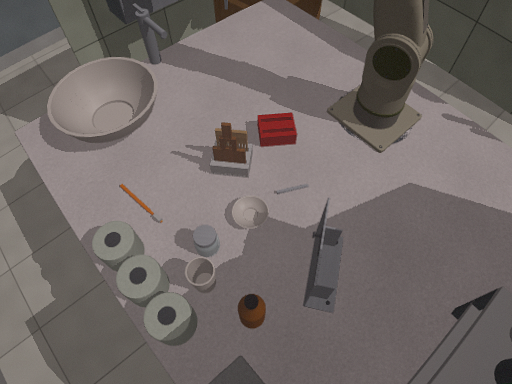

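View pics/top0.png

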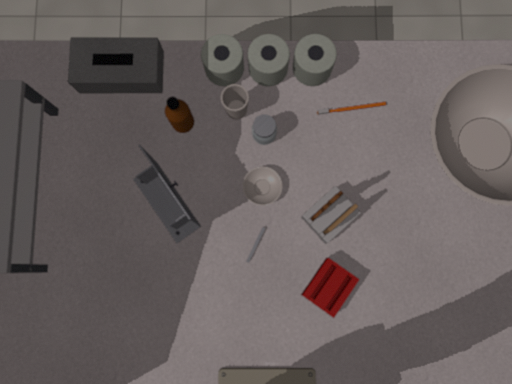

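The top view shows the white stand at (331,214) holding two wooden plates. The red stand at (330,287) is the look-alike and stays untouched. The panel is at (165,200), with the stud visible near (174,183). Next I'll measure these from depth and confirm with an enlarged crop.

Run:
```python
from h import *
D={n:np.load(f'{n}.npz',allow_pickle=True) for n in('scene','top')}
def rect(n,P,lab):
    r=cv2.minAreaRect(P[:,:2].astype(np.float32)*1000); print(n,lab,len(P),'c',np.round(r[0],1),'sz',np.round(r[1],1),'ang',round(r[2],2),'z',np.round(np.percentile(P[:,2],[2,50,98])*1000,1))
for n in D:
    c=D[n]['c'].item(); P=cloud(c,D[n]['d']); np.save(n+'P.npy',P)
    for lab,uv in dict(stand=(331,214),red=(330,287),stud=(174,183),panel=(165,200)).items():
        if n=='top': print(lab,P[uv[1],uv[0]])
    Q=P.reshape(-1,3)
P=np.load('topP.npy'); s=P[214,331]
for n in D:
    Q=np.load(n+'P.npy').reshape(-1,3); Q=Q[~np.isnan(Q[:,0])]
    near=Q[np.hypot(*(Q[:,:2]-s[:2]).T)<0.11]
    for lo,hi in((.038,.056),(.1,.13),(.14,.22),(.165,.22)):
        k=near[(near[:,2]>lo)&(near[:,2]<hi)]
        if len(k)>3: rect(n,k,f'stand {lo}-{hi}')
    p=P[200,165]; near=Q[np.hypot(*(Q[:,:2]-p[:2]).T)<0.17]
    for lo,hi in((.12,.16),(.16,.2),(.18,.2)):
        k=near[(near[:,2]>lo)&(near[:,2]<hi)]
        if len(k)>3: rect(n,k,f'panel {lo}-{hi}')
a=D['top']['im']; b=D['scene']['im']
c1=cv2.resize(a[130:250,120:220],(400,480),interpolation=3); c2=cv2.resize(a[180:250,290:390],(400,280),interpolation=3)
c3=cv2.resize(b[110:190,190:270],(400,400),interpolation=3); 
o=np.zeros((600,800,3),np.uint8); o[:480,:400]=c1; o[:280,400:]=c2; o[280:600,440:760]=cv2.resize(c3,(320,320)); cv2.imwrite('pics/c1.png',o)
```

```text
stand [ 0.47875534 -0.1552489   0.047393  ]
red [ 0.30546822 -0.14949359  0.04289542]
stud [0.53301628 0.20407647 0.17360857]
panel [0.51895704 0.25565551 0.00535739]
scene stand 0.038-0.056 482 c [ 457.6 -156.9] sz [128.1 140.1] ang 42.04 z [39.  45.3 54.8]
scene stand 0.1-0.13 300 c [ 480.9 -156.1] sz [56.6 86.8] ang 42.07 z [100.4 114.6 128.5]
scene stand 0.14-0.22 214 c [ 497.4 -141.2] sz [12.1 43.1] ang 36.99 z [141.8 171.1 202.1]
scene stand 0.165-0.22 122 c [ 497.6 -140.9] sz [11.3 24. ] ang 36.66 z [166.2 188.2 202.2]
scene panel 0.12-0.16 145 c [536.9 221.6] sz [198.8   3.6] ang 35.81 z [120.4 140.6 159. ]
scene panel 0.16-0.2 320 c [540.6 216.1] sz [199.1  22.4] ang 35.12 z [163.5 188.2 192.2]
scene panel 0.18-0.2 210 c [535.4 222.6] sz [198.1   5.6] ang 34.48 z [181.3 189.6 192.7]
top stand 0.038-0.056 1285 c [ 458.5 -156.6] sz [125.5 140. ] ang 41.84 z [41.  46.7 52.2]
top stand 0.1-0.13 256 c [ 479.7 -155. ] sz [54.4 89.1] ang 41.12 z [100.5 123.4 128.4]
top stand 0.14-0.22 94 c [ 492.8 -136. ] sz [ 9.3 33.1] ang 43.48 z [145.6 198.1 204.8]
top stand 0.165-0.22 65 c [ 496.2 -139.6] sz [ 9.1 23.3] ang 44.24 z [171.2 200.7 205. ]
top panel 0.12-0.16 81 c [532.  219.9] sz [191.3   3. ] ang 34.45 z [122.2 139.3 158.5]
top panel 0.16-0.2 275 c [539.7 216.7] sz [199.7  21.9] ang 35.25 z [162.  189.3 194.8]
top panel 0.18-0.2 194 c [538.7 217.8] sz [199.1  19. ] ang 35.25 z [180.9 190.9 194.9]
```

View pics/c1.png

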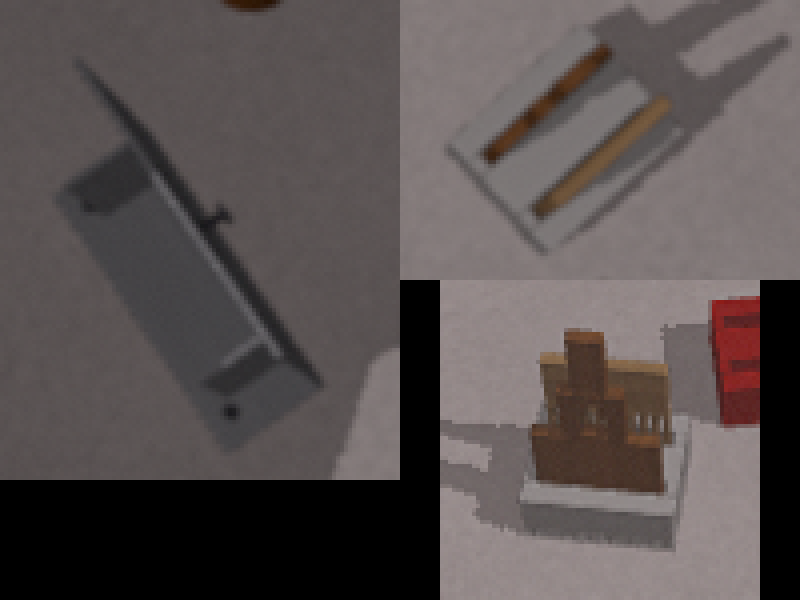

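Scene crop: the dark wooden mirror with handle and keyhole stands in front, on the stand's +x/+y side. The lighter comb is behind it. The face towards the scene camera is plain wood, so the glass faces the comb. The mirror's handle top measures (0.497,-0.140) at z≈0.201, and 6+195 mm is expected, so that agrees. Next: fit panel and stud, and plan the approach.

```bash
cat >> h.py <<'E'
def yaw(o): 
    x=R.from_quat(o['ee_rot']).apply([1,0,0]); return np.degrees(np.arctan2(x[1],x[0]))
def plan(target,yawdeg,step=3.0,tmax=.12,o=None):
    """rows (cm in tool axes, rad) for going straight to target while turning to yawdeg (tool down)"""
    o=o or telemetry.get_obs(); r=R.from_quat(o['ee_rot']); p=np.array(o['position']); d=(np.array(target)-p)*100
    t=-np.radians((yawdeg-yaw(o)+180)%360-180); print('clock',round(o['clock'],2),'p',np.round(p,4),'yaw',round(yaw(o),2),'d(cm)',np.round(d,2),'turn',round(t,3),'tilt',np.round(r.apply([0,0,1]),3),'F',np.round(o['ft_force'],1),'g',round(o['grip_width'],3))
    n=max(1,int(np.ceil(max(np.linalg.norm(d)/step,abs(t)/tmax)))); out=[]
    for i in range(n):
        q=r*R.from_rotvec([0,0,t*i/n]); out.append([[round(float(v),2) for v in q.inv().apply(d/n)],round(t/n,3)])
    print(n,'rows'); [print(x) for x in out] if n<45 else 0
E
python3 - <<'E'
from h import *
fits={}
for n in('scene','top'):
    Q=np.load(n+'P.npy').reshape(-1,3); Q=Q[~np.isnan(Q[:,0])]
    p=np.array([.537,.22]); k=Q[(np.hypot(*(Q[:,:2]-p).T)<.13)&(Q[:,2]>.10)&(Q[:,2]<.20)]
    ax=np.radians(35); 
    e=np.array([np.cos(ax),np.sin(ax)])
    for it in range(5):
        nrm=np.array([e[1],-e[0]]); u=(k[:,:2]-p)@e; w=(k[:,:2]-p)@nrm
        m=np.abs(w-np.median(w))<.006; l=cv2.fitLine(k[m,:2].astype(np.float32),cv2.DIST_HUBER,0,.001,.001).ravel(); e=l[:2]*np.sign(l[0])
    ue=u[m]; mid=(ue.min()+ue.max())/2
    print(n,'axis',np.degrees(np.arctan2(e[1],e[0])),'u',ue.min(),ue.max(),'mid xy',p+mid*e+np.median(w[m])*nrm)
    for lo,hi in((.10,.15),(.15,.185),(.186,.2)):
        z=(k[:,2]>lo)&(k[:,2]<hi)&m; print('  w z',lo,np.round(np.percentile(w[z],[5,50,95])*1e3,1) if z.any() else '')
    s=(w-np.median(w)>.008)&(w-np.median(w)<.03)&(k[:,2]>.15)&(k[:,2]<.185)
    S=k[s]; print('  stud n',s.sum(),'u rel mid mm',np.round(np.c_[(u[s]-mid),w[s]-np.median(w),S[:,2]][np.argsort(w[s])]*1e3,1).tolist())
print(yaw(telemetry.get_obs()))
plan([.497,-.140,.29],42)
E
```

```text
scene axis 34.749195 u -0.09884319694702254 0.10025243920353634 mid xy [0.53674761 0.22160004]
  w z 0.1 [-2.5 -1.2 -0.2]
  w z 0.15 [-2.  -1.2  0.2]
  w z 0.186 [-5.  -2.9 -0.9]
  stud n 21 u rel mid mm [[-12.6, 8.4, 172.0], [-15.0, 8.7, 171.8], [-16.0, 9.3, 174.6], [-14.9, 10.7, 170.8], [-17.1, 11.1, 171.1], [-14.1, 12.9, 171.6], [-15.1, 13.5, 174.3], [-18.4, 13.7, 172.2], [-19.0, 14.3, 175.8], [-10.2, 14.8, 174.1], [-11.0, 15.3, 177.2], [-14.6, 15.5, 174.3], [-15.6, 16.1, 177.0], [-8.9, 16.2, 170.7], [-18.4, 16.4, 175.9], [-11.0, 16.6, 171.1], [-20.4, 16.8, 176.6], [-11.6, 17.2, 174.8], [-13.3, 17.7, 176.1], [-15.7, 18.1, 175.9], [-19.4, 18.3, 172.7]]
top axis 35.46888 u -0.09975093960324734 0.10017333862328028 mid xy [0.53539936 0.22261056]
  w z 0.1 [-3.4 -2.9 -2.5]
  w z 0.15 [-3.4 -2.8 -1.9]
  w z 0.186 [-6.5 -4.6 -2.8]
  stud n 22 u rel mid mm [[-14.1, 8.0, 174.8], [-12.5, 9.3, 175.4], [-15.1, 9.7, 173.4], [-13.5, 11.0, 174.5], [-15.9, 11.4, 171.5], [-11.7, 12.3, 174.8], [-14.8, 12.8, 174.7], [-12.7, 14.0, 173.6], [-15.6, 14.5, 172.6], [-7.5, 14.6, 172.5], [-18.7, 15.0, 172.6
[... 554 characters left out ...]
, -0.2], np.float64(-0.102)]
[[-0.77, -2.75, -0.2], np.float64(-0.102)]
[[-0.49, -2.82, -0.2], np.float64(-0.102)]
[[-0.2, -2.85, -0.2], np.float64(-0.102)]
[[0.09, -2.86, -0.2], np.float64(-0.102)]
[[0.38, -2.83, -0.2], np.float64(-0.102)]
[[0.67, -2.78, -0.2], np.float64(-0.102)]
[[0.95, -2.7, -0.2], np.float64(-0.102)]
[[1.22, -2.59, -0.2], np.float64(-0.102)]
[[1.48, -2.45, -0.2], np.float64(-0.102)]
[[1.72, -2.29, -0.2], np.float64(-0.102)]
[[1.94, -2.1, -0.2], np.float64(-0.102)]
[[2.15, -1.89, -0.2], np.float64(-0.102)]
[[2.33, -1.66, -0.2], np.float64(-0.102)]
[[2.49, -1.42, -0.2], np.float64(-0.102)]
[[2.62, -1.15, -0.2], np.float64(-0.102)]
[[2.72, -0.88, -0.2], np.float64(-0.102)]
```

The stud sits about 14 mm towards -e (+14 mm panel y), and both cameras agree. Now the approach.

Emit:
servo_tool:
  deltas:
    - [[-1.8,-2.2,-0.4],-0.1,6]
    - [[-1.6,-2.4,-0.4],-0.1,6]
    - [[-1.3,-2.5,-0.4],-0.1,6]
    - [[-1.0,-2.7,-0.4],-0.1,6]
    - [[-0.8,-2.7,-0.4],-0.1,6]
    - [[-0.5,-2.8,-0.4],-0.1,6]
    - [[-0.2,-2.8,-0.4],-0.1,6]
    - [[0.1,-2.9,-0.4],-0.1,6]
    - [[0.4,-2.8,-0.4],-0.1,6]
    - [[0.7,-2.8,-0.4],-0.1,6]
    - [[1.0,-2.7,0],-0.1,6]
    - [[1.2,-2.6,0],-0.1,6]
  force: 40

```text
clock: 1.1
position: [0.3621, -0.3152, 0.2853]
ee_rot: [0.999, -0.033, -0.005, -0.004]
ft_force: [0.2, -1.3, -0.6]
grip_width: 0.702
```

Emit:
servo_tool:
  deltas:
    - [[1.5,-2.4,0],-0.1,6]
    - [[1.7,-2.3,0],-0.1,6]
    - [[1.9,-2.1,0],-0.1,6]
    - [[2.1,-1.9,0],-0.1,6]
    - [[2.3,-1.7,0],-0.1,6]
    - [[2.5,-1.4,0],-0.1,6]
    - [[2.6,-1.1,0],-0.1,6]
    - [[2.0,-0.7,0],-0.1,6]
    - [[0,0,0],0,6]

```text
clock: 1.85
position: [0.491, -0.1162, 0.284]
ee_rot: [0.923, 0.384, -0.003, -0.006]
ft_force: [-0.0, 0.3, 0.2]
grip_width: 0.699
```

Run:
```python
from h import *
plan([.497,-.140,.29],42)
im,d,c=shot('wrist'); P=cloud(c,d); np.savez('w1.npz',im=im,d=d,P=P)
M=cv2.Rodrigues(np.array(c['rvec'],float))[0]; print('cam',-M.T@np.array(c['tvec']).ravel(),M[2])
k=(P[...,2]>.185)&(P[...,2]<.215)&(np.hypot(P[...,0]-.497,P[...,1]+.14)<.03)
print(k.sum(), cv2.minAreaRect(P[k][:,:2].astype(np.float32)*1000) if k.any() else '')
cv2.imwrite('pics/w1.png',im)
```

```text
clock 1.85 p [ 0.491  -0.1162  0.284 ] yaw 45.14 d(cm) [ 0.6  -2.38  0.6 ] turn 0.055 tilt [-0.011  0.009 -1.   ] F [-0.   0.3  0.2] g 0.699
1 rows
[[-1.26, 2.09, -0.63], np.float64(0.055)]
cam [ 0.44523527 -0.07005129  0.40960876] [ 0.17982213 -0.17963798 -0.96715779]
488 ((496.6326904296875, -142.08595275878906), (10.01073932647705, 24.402507781982422), 41.52305603027344)
```

View pics/w1.png

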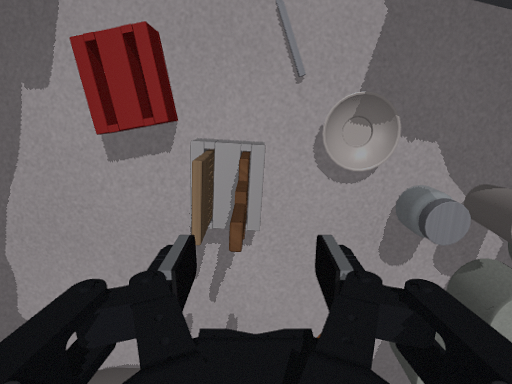

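Wrist view: the handle is at (243,200), the comb at (203,195), and the red stand is away at (125,80). The handle fit is 10.0×24.4 mm at (0.4966,-0.1421), yaw 41.5°, which matches the earlier estimate. Aligning and descending.

Emit:
servo_tool:
  deltas:
    - [[-0.7,1.1,0],0.03,6]
    - [[-0.7,1.1,0],0.03,6]
    - [[0,0,0],0,6]
    - [[0,0,0],0,6]

```text
clock: 2.23
position: [0.4941, -0.1502, 0.2827]
ee_rot: [0.938, 0.345, -0.005, -0.006]
ft_force: [0.4, -0.2, 0.3]
grip_width: 0.701
```

Run:
```python
from h import *
plan([.4967,-.1418,.188],41.6,step=2.5)
```

```text
clock 2.23 p [ 0.4941 -0.1502  0.2827] yaw 40.42 d(cm) [ 0.26  0.84 -9.47] turn -0.021 tilt [-0.013  0.008 -1.   ] F [ 0.4 -0.2  0.3] g 0.701
4 rows
[[0.2, -0.08, 2.37], np.float64(-0.005)]
[[0.2, -0.08, 2.37], np.float64(-0.005)]
[[0.2, -0.08, 2.37], np.float64(-0.005)]
[[0.2, -0.08, 2.37], np.float64(-0.005)]
```

Emit:
servo_tool:
  deltas:
    - [[0.4,-0.2,1.5],-0.01,4]
    - [[0.4,-0.2,1.5],-0.01,4]
    - [[0,0,1.5],0,4]
    - [[0,0,0],0,4]
    - [[0,0,0],0,4]

```text
clock: 2.65
position: [0.4956, -0.1474, 0.2368]
ee_rot: [0.937, 0.349, -0.005, -0.005]
ft_force: [-0.8, -0.6, 0.3]
grip_width: 0.465
```

Run:
```python
from h import *
plan([.4967,-.1418,.188],41.6,step=2.5)
```

```text
clock 2.65 p [ 0.4956 -0.1474  0.2368] yaw 40.84 d(cm) [ 0.11  0.56 -4.88] turn -0.013 tilt [-0.013  0.006 -1.   ] F [-0.8 -0.6  0.3] g 0.465
2 rows
[[0.24, -0.15, 2.44], np.float64(-0.007)]
[[0.24, -0.14, 2.44], np.float64(-0.007)]
```

Emit:
servo_tool:
  deltas:
    - [[0.4,-0.2,1.0],-0.012,4]
    - [[0.4,-0.2,1.0],-0.01,4]
    - [[0,0,1.0],0,4]
    - [[0,0,0],0,4]
    - [[0,0,0],0,4]

```text
clock: 3.07
position: [0.4993, -0.1392, 0.2058]
ee_rot: [0.933, 0.359, -0.004, -0.005]
ft_force: [0.9, 0.1, 0.2]
grip_width: 0.462
```

Run:
```python
from h import *
plan([.4967,-.1418,.188],41.6,step=2.5)
```

```text
clock 3.07 p [ 0.4993 -0.1392  0.2058] yaw 42.1 d(cm) [-0.26 -0.26 -1.78] turn 0.009 tilt [-0.011  0.005 -1.   ] F [0.9 0.1 0.2] g 0.462
1 rows
[[-0.36, 0.04, 1.78], np.float64(0.009)]
```

Emit:
servo_tool:
  deltas:
    - [[-0.2,0,0.9],0,4]
    - [[-0.2,0,0.9],0,4]
    - [[0,0,0],0,4]
    - [[0,0,0],0,4]

```text
clock: 3.4
position: [0.496, -0.1422, 0.1862]
ee_rot: [0.933, 0.359, -0.004, -0.004]
ft_force: [-0.3, 0.6, 0.9]
grip_width: 0.471
```

Run:
```python
from h import *
plan([.4967,-.1418,.188],41.6,step=2.5)
```

```text
clock 3.4 p [ 0.496  -0.1422  0.1862] yaw 42.09 d(cm) [0.07 0.04 0.18] turn 0.009 tilt [-0.011  0.005 -1.   ] F [-0.3  0.6  0.9] g 0.471
1 rows
[[0.08, 0.02, -0.19], np.float64(0.009)]
```

Emit:
servo_tool:
  deltas:
    - [[0,0,0],0,0]
    - [[0,0,0],0,0]
    - [[0,0,0],0,0]
    - [[0,0,0],0,0]
    - [[0,0,0],0,0]
    - [[0,0,0],0,0]
    - [[0,0,0],0,0]
    - [[0,0,0],0,0]
  force: 60

```text
clock: 4.07
position: [0.496, -0.1424, 0.1865]
ee_rot: [0.933, 0.359, -0.004, -0.004]
ft_force: [0.6, -0.0, -2.2]
grip_width: 0.113
```

Emit:
servo_tool:
  deltas:
    - [[0,0,-0.5],0,0]
    - [[0,0,-1],0,0]
    - [[0,0,-1.5],0,0]
    - [[0,0,-2],0,0]
    - [[0,0,-2],0,0]
    - [[0,0,-2],0,0]
    - [[0,0,-2],0,0]
    - [[0,0,-2],0,0]
    - [[0,0,-1],0,0]
    - [[0,0,0],0,0]

```text
clock: 4.9
position: [0.497, -0.1418, 0.3393]
ee_rot: [0.933, 0.36, -0.003, -0.004]
ft_force: [-0.6, 0.4, -2.0]
grip_width: 0.107
```

Run:
```python
from h import *
# pre-pose: 70 mm in front of panel, over stud
e=np.array([np.cos(np.radians(35.2)),np.sin(np.radians(35.2))]); f=np.array([e[1],-e[0]])
mid=np.array([.536,.2221]); g=mid-.0142*e+.075*f
print(g); plan([*g,.30],125.2)
```

```text
[0.56762897 0.15262879]
clock 4.9 p [ 0.497  -0.1418  0.3393] yaw 42.18 d(cm) [ 7.06 29.44 -3.93] turn -1.449 tilt [-0.008  0.006 -1.   ] F [-0.6  0.4 -2. ] g 0.107
13 rows
[[1.92, -1.31, 0.31], np.float64(-0.111)]
[[2.06, -1.09, 0.31], np.float64(-0.111)]
[[2.17, -0.85, 0.31], np.float64(-0.111)]
[[2.25, -0.61, 0.31], np.float64(-0.111)]
[[2.3, -0.35, 0.31], np.float64(-0.111)]
[[2.33, -0.09, 0.31], np.float64(-0.111)]
[[2.32, 0.16, 0.31], np.float64(-0.111)]
[[2.29, 0.42, 0.31], np.float64(-0.111)]
[[2.23, 0.67, 0.31], np.float64(-0.111)]
[[2.14, 0.92, 0.31], np.float64(-0.111)]
[[2.02, 1.15, 0.31], np.float64(-0.111)]
[[1.88, 1.37, 0.31], np.float64(-0.111)]
[[1.72, 1.57, 0.31], np.float64(-0.111)]
```

Emit:
servo_tool:
  deltas:
    - [[1.0,-0.7,0],-0.06,0]
    - [[1.9,-1.2,0],-0.1,0]
    - [[2.0,-1.0,0],-0.1,0]
    - [[2.1,-0.8,0],-0.1,0]
    - [[2.2,-0.6,0],-0.1,0]
    - [[2.2,-0.3,0],-0.1,0]
    - [[2.2,0,0],-0.1,0]
    - [[2.2,0.2,0],-0.1,0]
    - [[2.0,0.5,0],-0.1,0]
    - [[2.0,0.7,0],-0.1,0]
    - [[1.5,0.8,0],-0.1,0]
    - [[0,0,0],0,0]

```text
clock: 5.9
position: [0.5498, 0.0867, 0.331]
ee_rot: [0.604, 0.797, -0.003, -0.009]
ft_force: [-0.0, 1.1, -2.3]
grip_width: 0.107
```

Run:
```python
from h import *
plan([.5676,.1526,.30],125.2)
```

```text
clock 5.9 p [0.5498 0.0867 0.331 ] yaw 105.67 d(cm) [ 1.78  6.59 -3.1 ] turn -0.341 tilt [-0.018  0.005 -1.   ] F [-0.   1.1 -2.3] g 0.107
3 rows
[[1.94, 1.18, 1.04], np.float64(-0.114)]
[[1.8, 1.39, 1.04], np.float64(-0.114)]
[[1.63, 1.59, 1.04], np.float64(-0.114)]
```

Emit:
servo_tool:
  deltas:
    - [[1.4,0.8,0],-0.09,0]
    - [[1.6,1.1,0],-0.09,0]
    - [[1.4,1.2,0],-0.09,0]
    - [[0.5,0.5,0],-0.05,0]
    - [[0,0,0],0,0]
    - [[0,0,0],0,0]

```text
clock: 6.4
position: [0.5638, 0.1455, 0.3256]
ee_rot: [0.467, 0.884, -0.004, -0.012]
ft_force: [0.4, -0.4, -1.6]
grip_width: 0.111
```

Run:
```python
from h import *
plan([.5676,.1526,.30],125.2)
for n in('wrist','top','scene'):
    im,d,c=shot(n); np.savez(f'b_{n}.npz',im=im,d=d,c=c); cv2.imwrite(f'pics/b_{n}.png',im)
w=cv2.imread('pics/b_wrist.png'); 
t=cv2.imread('pics/b_top.png')[120:250,100:230]; s=cv2.imread('pics/b_scene.png')[160:310,270:390]
o=np.zeros((600,800,3),np.uint8); o[:300,:400]=cv2.resize(w,(400,300)); o[:300,400:700]=cv2.resize(t,(300,300),interpolation=3)
o[300:600,400:640]=cv2.resize(s,(240,300),interpolation=3); cv2.imwrite('pics/b.png',o)
```

```text
clock 6.4 p [0.5638 0.1455 0.3256] yaw 124.25 d(cm) [ 0.38  0.71 -2.56] turn -0.017 tilt [-0.025  0.003 -1.   ] F [ 0.4 -0.4 -1.6] g 0.111
1 rows
[[0.33, 0.76, 2.55], np.float64(-0.017)]
```

View pics/b.png

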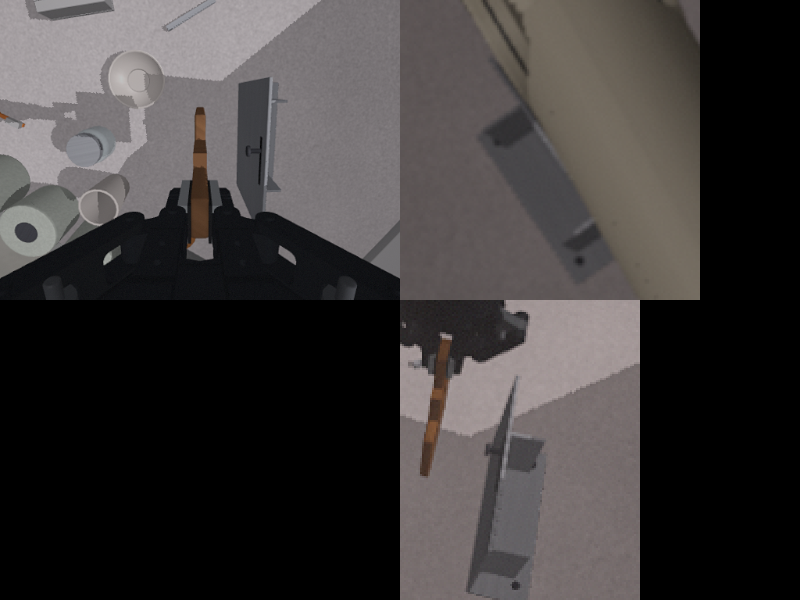

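The wrist view shows the stud at ≈(250,150) in the half-size tile (full-size ≈(320,193)), to the right of the held mirror. Now I'll measure mirror and stud together in the wrist cloud.

```bash
cat > m.py <<'E'
from h import *
def measure(fn):
    z=np.load(fn,allow_pickle=True); c=z['c'].item(); im=z['im']; P=cloud(c,z['d'])
    Q=P.reshape(-1,3); col=im.reshape(-1,3).astype(float); g=~np.isnan(Q[:,0]); Q=Q[g]; col=col[g]
    p=np.array([.536,.2221]); k=Q[(np.hypot(*(Q[:,:2]-p).T)<.13)&(Q[:,2]>.03)&(Q[:,2]<.186)]
    e=np.array([np.cos(np.radians(35.2)),np.sin(np.radians(35.2))])
    w0=0
    for i in range(6):
        f=np.array([e[1],-e[0]]); w=(k[:,:2]-p)@f; m=np.abs(w-w0)<(.006 if i<3 else .003)
        w0=np.median(w[m]); l=cv2.fitLine(k[m,:2].astype(np.float32),cv2.DIST_HUBER,0,.001,.001).ravel(); e=l[:2]*np.sign(l[0])
    f=np.array([e[1],-e[0]]); print('panel axis',round(np.degrees(np.arctan2(e[1],e[0])),2),'front w',round(w0*1e3,1),'n',m.sum())
    u=(k[:,:2]-p)@e; w=(k[:,:2]-p)@f-w0
    print('panel u range',np.round(np.percentile(u[m],[.5,99.5])*1e3,1))
    s=(w>.013)&(w<.022)&(k[:,2]>.158)&(k[:,2]<.182)&(abs(u)<.04)
    print('head n',s.sum(),'u min/max/med',np.round([u[s].min()*1e3,u[s].max()*1e3,np.median(u[s])*1e3],1),'z',np.round([k[s,2].min(),k[s,2].max()],4),'w',np.round([w[s].min()*1e3,w[s].max()*1e3],1))
    s=(w>.005)&(w<.012)&(k[:,2]>.158)&(k[:,2]<.182)&(abs(u)<.04)
    if s.any(): print('neck n',s.sum(),'u med',round(np.median(u[s])*1e3,1),'z',np.round(np.median(k[s,2]),4))
    return Q,col,p,e,f,w0
if __name__=='__main__':
    import sys
    Q,col,p,e,f,w0=measure(sys.argv[1]); t=np.array([float(v) for v in sys.argv[2:5]])
    br=(col[:,2]>1.5*col[:,0])&(col[:,2]>40)&(np.hypot(*(Q[:,:2]-t[:2]).T)<.075)
    B=Q[br]; h=B[:,2]-t[2]; u=(B[:,:2]-p)@e; w=(B[:,:2]-p)@f-w0
    print('TCP u,w',np.round([(t[:2]-p)@e*1e3,((t[:2]-p)@f-w0)*1e3],1))
    for lo in range(-185,30,15):
        q=(h*1e3>lo)&(h*1e3<lo+15)
        if q.sum()>5: print(lo,q.sum(),'u',np.round(np.percentile(u[q],[1,50,99])*1e3,1),'w',np.round(np.percentile(w[q],[2,50,98])*1e3,1))
E
python3 m.py b_wrist.npz .5638 .1455 .3256; python3 m.py b_scene.npz .5638 .1455 .3256
```

```text
panel axis 35.38 front w 0.9 n 5050
panel u range [-99.7  96.2]
head n 84 u min/max/med [-21.5  -9.  -15.9] z [0.1682 0.1783] w [13.  18.4]
neck n 43 u med -15.7 z 0.1733
TCP u,w [-21.7  77.6]
-170 6 u [-67.8 -67.7 -67.4] w [70.7 74.4 77.9]
-155 13 u [-67.9 -67.7 -67.2] w [71.1 74.6 78.8]
-140 11 u [-67.7 -67.5 -67.2] w [71.4 74.8 78.9]
-125 18 u [-67.6 -67.5 -67.1] w [72.2 75.5 78.9]
-110 24 u [-67.5 -67.3 -66.8] w [71.6 75.8 79.9]
-95 458 u [-67.2 -56.  -44. ] w [71.7 76.  80.5]
-80 68 u [-44.4 -44.1 -43.6] w [72.4 77.1 81.2]
-65 87 u [-44.3 -43.9 -43.6] w [72.7 77.3 81.7]
-50 424 u [-44.2 -39.7 -33. ] w [72.7 77.3 82.3]
-35 160 u [-34.1 -33.6 -32.5] w [73.4 78.  82.4]
-20 207 u [-34.  -33.5 -32.4] w [73.7 77.9 82.6]
-5 294 u [-34.1 -33.4 -32.3] w [74.  78.4 82.9]
10 1229 u [-33.6 -23.6 -10.4] w [74.5 78.9 83.3]
panel axis 34.77 front w 1.1 n 505
panel u range [-99.6  99.1]
head n 15 u min/max/med [-19.8  -8.9 -14.5] z [0.17   0.1776] w [13.  17.8]
neck n 8 u med -14.2 z 0.1729
TCP u,w [-20.8  77.7]
-185 6 u [19.6 20.9 21.5] w [73.6 77.7 80.4]
-170 8 u [20.1 21.4 21.8] w [73.7 76.3 80.5]
-155 17 u [ 1.3 21.  22.2] w [71.2 74.4 79.5]
-140 17 u [-17.2  21.   22.1] w [71.1 74.2 80.5]
-125 21 u [-38.9  20.9  22.4] w [71.3 74.6 81. ]
-110 23 u [-34.6  21.7  24.2] w [71.6 73.9 81.5]
-95 81 u [-31.4  10.3  23.8] w [72.  76.8 82. ]
-80 21 u [-37.9   0.1   1.3] w [72.1 74.9 80.7]
-65 23 u [-27.2   0.3   1.5] w [72.6 76.2 81.9]
-50 49 u [-18.1  -3.4   1.2] w [73.  77.5 82.9]
-35 23 u [-12.7  -9.8  -8.9] w [73.5 77.6 82.6]
-20 20 u [-10.8  -9.3  -8.2] w [74.  78.5 81.6]
-5 23 u [-10.4  -9.1  -8.1] w [74.9 78.8 83. ]
10 65 u [-30.9 -18.9  -8.5] w [74.9 79.3 83.7]
```

Mirror neck centre is at u≈-22 and the stud at u≈-15.4, so I need ≈+6.5 mm along tool y. Both cameras agree within 1 mm. Going down to threading height (TCP 0.241) while well clear of the panel.

Emit:
servo_tool:
  deltas:
    - [[0,0.2,0.8],-0.01,0]
    - [[0.5,0.3,1.5],-0.01,0]
    - [[0.5,0.2,1.5],0,0]
    - [[0.5,0,1.5],0,0]
    - [[0.5,0,1.0],0,0]
    - [[0,0,0.5],0,0]
    - [[0,0,0],0,0]
    - [[0,0,0],0,0]

```text
clock: 7.22
position: [0.5577, 0.1601, 0.2537]
ee_rot: [0.464, 0.886, -0.005, -0.01]
ft_force: [0.5, -0.4, -1.9]
grip_width: 0.113
```

```bash
cat > look.py <<'E'
from h import *
import sys
n=sys.argv[1]
o=telemetry.get_obs()
im,d,c=shot('wrist'); np.savez(f'{n}_wrist.npz',im=im,d=d,c=c); cv2.imwrite(f'pics/{n}.png',im)
im,d,c=shot('scene'); np.savez(f'{n}_scene.npz',im=im,d=d,c=c)
plan([.5676,.1526,.241],125.3,o=o)
import subprocess
for k in ('wrist','scene'): subprocess.run(['python3','m.py',f'{n}_{k}.npz',*[str(v) for v in o['position']]])
E
python3 look.py c
```

```text
panel axis 35.4 front w 1.1 n 7321
panel u range [-99.9  90.6]
head n 148 u min/max/med [-21.5  -8.  -15.7] z [0.1651 0.179 ] w [13.1 18.3]
neck n 81 u med -15.2 z 0.1732
TCP u,w [-18.2  62. ]
-155 14 u [-64.3 -64.2 -63.9] w [56.7 60.  63.4]
-140 11 u [-64.2 -64.1 -63.7] w [57.  61.1 64.5]
-125 20 u [-64.2 -64.  -63.5] w [56.9 60.5 64.2]
-110 23 u [-64.  -63.8 -63.2] w [57.3 61.4 65.2]
-95 458 u [-63.8 -52.5 -40.6] w [56.9 61.1 65.5]
-80 68 u [-40.8 -40.6 -40.3] w [57.3 62.  66.2]
-65 89 u [-40.9 -40.5 -40.1] w [57.6 62.3 66.6]
-50 416 u [-40.7 -36.5 -29.7] w [57.5 62.1 67. ]
-35 165 u [-30.7 -30.2 -28.8] w [58.  62.3 67.1]
-20 215 u [-30.6 -30.1 -29. ] w [58.3 62.6 67.1]
-5 287 u [-30.7 -29.9 -28.6] w [58.4 63.1 67.4]
10 1230 u [-30.4 -20.4  -7.3] w [58.9 63.3 67.7]
panel axis 34.72 front w 1.1 n 491
panel u range [-97.6  99. ]
head n 14 u min/max/med [-21.   -8.4 -13.9] z [0.1712 0.1778] w [13.4 17.7]
neck n 8 u med -14.7 z 0.1725
TCP u,w [-17.4  62.2]
-170 7 u [24.8 25.4 25.8] w [58.9 61.6 64.2]
-155 8 u [23.7 25.4 25.8] w [58.4 62.3 65.1]
-140 8 u [24.6 25.3 26.4] w [58.8 61.1 63.9]
-125 9 u [25.1 25.6 26.2] w [58.1 62.3 65.2]
-110 12 u [24.2 25.3 26. ] w [57.  61.3 66. ]
-95 58 u [ 1.8 14.7 26. ] w [57.2 61.9 66.2]
-80 12 u [1.7 2.7 3.7] w [58.3 61.9 66.5]
-65 11 u [1.6 3.1 4.6] w [58.6 63.  66.8]
-50 36 u [-6.5  1.2  5. ] w [57.5 62.3 66.8]
-35 15 u [-7.1 -5.6 -4.8] w [59.1 62.1 65.9]
-20 14 u [-6.3 -5.5 -4.9] w [58.9 63.2 67.1]
-5 16 u [-6.8 -5.5 -4.8] w [58.7 62.1 66.3]
10 59 u [-27.9 -14.8  -4.5] w [59.2 63.5 67.7]
clock 7.22 p [0.5577 0.1601 0.2537] yaw 124.69 d(cm) [ 0.99 -0.75 -1.27] turn -0.011 tilt [-0.022 -0.    -1.   ] F [ 0.5 -0.4 -1.9] g 0.113
1 rows
[[-1.19, 0.41, 1.25], np.float64(-0.011)]
```

Emit:
servo_tool:
  deltas:
    - [[0.6,0.2,0.5],-0.01,0]
    - [[0.8,0.2,0.5],0,0]
    - [[0.6,0.1,0.2],0,0]
    - [[0,0,0],0,0]
    - [[0,0,0],0,0]

```text
clock: 7.73
position: [0.5504, 0.1818, 0.2428]
ee_rot: [0.459, 0.888, -0.004, -0.008]
ft_force: [-0.5, -0.1, -1.9]
grip_width: 0.106
```

```bash
python3 look.py d
```

```text
panel axis 35.34 front w 1.2 n 5289
panel u range [-99.8  53. ]
head n 154 u min/max/med [-21.6  -9.  -15.9] z [0.167  0.1794] w [13.1 18.3]
neck n 84 u med -15.5 z 0.1732
TCP u,w [-11.5  40. ]
-155 13 u [-57.1 -57.  -56.7] w [35.3 38.7 42. ]
-140 12 u [-57.  -56.9 -56.4] w [35.5 39.3 43.1]
-125 18 u [-57.  -56.9 -56.5] w [36.2 39.5 42.8]
-110 24 u [-56.9 -56.8 -56.2] w [35.4 39.7 43.8]
-95 457 u [-56.8 -45.4 -33.6] w [35.3 39.6 43.8]
-80 70 u [-34.  -33.7 -33.4] w [35.6 40.1 44.5]
-65 89 u [-34.  -33.6 -33.2] w [35.9 40.5 44.9]
-50 420 u [-33.8 -29.3 -22.7] w [35.7 40.2 45.3]
-35 159 u [-24.  -23.4 -22.2] w [36.2 40.8 45.2]
-20 210 u [-23.9 -23.3 -22.3] w [36.4 41.  45.3]
-5 291 u [-23.9 -23.3 -22.2] w [36.6 41.2 45.6]
10 1223 u [-23.5 -13.7  -0.5] w [36.8 41.4 45.6]
panel axis 34.78 front w 1.1 n 452
panel u range [-98.1  99.2]
head n 14 u min/max/med [-20.6  -8.2 -14. ] z [0.1717 0.1783] w [13.4 17.7]
neck n 8 u med -14.3 z 0.1732
TCP u,w [-11.1  40.2]
-170 6 u [31.7 32.2 32.7] w [35.2 37.7 40.8]
-155 8 u [31.4 32.3 32.8] w [36.7 39.  42. ]
-140 8 u [30.9 31.9 32.3] w [35.8 38.7 42.5]
-125 10 u [29.8 32.1 32.5] w [35.7 40.1 43.4]
-110 9 u [31.6 32.2 32.4] w [37.  39.6 42.1]
-95 54 u [-4.5 20.8 32.1] w [35.5 39.7 44. ]
-80 9 u [8.1 9.4 9.9] w [36.7 40.5 43.1]
-65 14 u [-16.1   9.3  10. ] w [36.5 41.  44.7]
-50 35 u [-1.5  7.2 10.2] w [35.9 40.1 44.5]
-35 15 u [-2.6 -1.1 -0.2] w [36.3 40.6 44.8]
-20 12 u [-1.8 -0.3  1.7] w [36.6 40.7 44.6]
-5 14 u [-1.5  0.9  1.5] w [36.5 41.  44.2]
10 59 u [-20.9  -9.3   1.2] w [36.5 41.  45.6]
clock 7.73 p [0.5504 0.1818 0.2428] yaw 125.29 d(cm) [ 1.72 -2.92 -0.18] turn -0.0 tilt [-0.018  0.001 -1.   ] F [-0.5 -0.1 -1.9] g 0.106
2 rows
[[-1.69, -0.14, 0.08], np.float64(-0.0)]
[[-1.69, -0.14, 0.08], np.float64(-0.0)]
```

Emit:
servo_tool:
  deltas:
    - [[0,-0.15,0.08],0,0]
    - [[0,-0.15,0.08],0,0]
    - [[0,0,0],0,0]
    - [[0,0,0],0,0]

```text
clock: 8.17
position: [0.5484, 0.1789, 0.2416]
ee_rot: [0.46, 0.888, -0.004, -0.008]
ft_force: [0.0, 0.4, -1.0]
grip_width: 0.113
```

```bash
python3 look.py e | grep -v -e '^-1[0-9]*' -e ^-95 -e ^-35 -e ^-5
```

```text
panel axis 35.28 front w 1.2 n 5403
panel u range [-99.8  51.8]
head n 151 u min/max/med [-21.5  -8.8 -16.1] z [0.168  0.1787] w [13.1 18.2]
neck n 84 u med -15.3 z 0.1733
TCP u,w [-14.9  41.2]
-80 72 u [-37.2 -37.  -36.6] w [36.8 41.5 45.6]
-65 86 u [-37.2 -36.9 -36.6] w [37.1 41.4 46.1]
-20 209 u [-27.3 -26.7 -25.6] w [37.6 41.8 46.5]
10 1223 u [-27.  -17.1  -4. ] w [38.  42.5 46.7]
panel axis 34.76 front w 1.1 n 456
panel u range [-98.3  99.2]
head n 14 u min/max/med [-20.5  -9.4 -15. ] z [0.1677 0.1795] w [13.4 17.8]
neck n 8 u med -14.0 z 0.1736
TCP u,w [-14.5  41.5]
-80 12 u [-5.   5.8  6.9] w [37.7 42.2 46. ]
-65 11 u [5.2 5.6 6.1] w [38.2 41.2 45. ]
-20 12 u [-5.1 -3.  -1.9] w [37.7 43.  45.9]
10 55 u [-24.3 -13.2  -1.5] w [38.  42.2 46.7]
clock 8.17 p [0.5484 0.1789 0.2416] yaw 125.2 d(cm) [ 1.92 -2.63 -0.06] turn -0.002 tilt [-0.018  0.001 -1.   ] F [ 0.   0.4 -1. ] g 0.113
2 rows
[[-1.63, 0.03, 0.01], np.float64(-0.001)]
[[-1.63, 0.03, 0.01], np.float64(-0.001)]
```

Aligned within about 0.3 mm in u, with the hole at z≈0.1706. Moving in slowly in two steps and checking drift.

Emit:
servo_tool:
  deltas:
    - [[0.4,0,0],0,0]
    - [[0.4,0,0],0,0]
    - [[0.4,0,0],0,0]
    - [[0,0,0],0,0]
    - [[0,0,0],0,0]

```text
clock: 8.68
position: [0.5406, 0.1901, 0.2418]
ee_rot: [0.46, 0.888, -0.004, -0.008]
ft_force: [-0.2, 0.1, -2.2]
grip_width: 0.109
```

```bash
python3 look.py f | grep -v -e '^-1[0-9]*' -e ^-95 -e ^-35 -e ^-5
```

```text
panel axis 35.29 front w 1.2 n 3305
panel u range [-99.7  43.9]
head n 139 u min/max/med [-21.5  -8.5 -15.8] z [0.1648 0.1786] w [13.  18.1]
neck n 93 u med -15.6 z 0.1731
TCP u,w [-14.7  27.6]
-80 70 u [-37.2 -36.8 -36.5] w [23.1 27.9 32. ]
-65 89 u [-37.1 -36.8 -36.4] w [23.5 28.1 32.4]
-20 210 u [-27.  -26.5 -25.4] w [24.  28.2 32.8]
10 1235 u [-26.8 -17.   -3.8] w [24.4 28.9 33.2]
panel axis 34.63 front w 1.1 n 442
panel u range [-92.2  99.3]
head n 15 u min/max/med [-20.3  -8.4 -15. ] z [0.1712 0.1786] w [13. 18.]
neck n 8 u med -13.9 z 0.1737
TCP u,w [-14.4  27.9]
-80 15 u [-27.2   5.8   6.2] w [23.8 29.6 32.3]
-65 13 u [-17.9   5.9   7.1] w [24.4 28.3 32.3]
-20 15 u [-4.6 -3.8 -3.3] w [24.  28.2 32.2]
10 55 u [-24.9 -12.9  -2.1] w [24.1 28.7 33.1]
clock 8.68 p [0.5406 0.1901 0.2418] yaw 125.22 d(cm) [ 2.7  -3.75 -0.08] turn -0.001 tilt [-0.018  0.001 -1.   ] F [-0.2  0.1 -2.2] g 0.109
2 rows
[[-2.31, 0.02, 0.02], np.float64(-0.001)]
[[-2.31, 0.02, 0.02], np.float64(-0.001)]
```

Emit:
servo_tool:
  deltas:
    - [[0.3,0,0.03],0,0]
    - [[0.3,0,0.03],0,0]
    - [[0.3,0,0],0,0]
    - [[0,0,0],0,0]

```text
clock: 9.12
position: [0.5352, 0.1978, 0.2412]
ee_rot: [0.46, 0.888, -0.004, -0.008]
ft_force: [0.4, 0.9, -1.0]
grip_width: 0.109
```

```bash
python3 look.py g | grep -v -e '^-1[0-9]*' -e ^-95 -e ^-35 -e ^-5
```

```text
panel axis 35.31 front w 1.3 n 2168
panel u range [-99.4  39.5]
head n 106 u min/max/med [-37.1 -36.6 -36.8] z [0.1581 0.1819] w [13.  21.8]
neck n 94 u med -15.1 z 0.1731
TCP u,w [-14.7  18.1]
-80 70 u [-37.1 -36.8 -36.6] w [13.6 18.4 22.5]
-65 88 u [-37.1 -36.8 -36.5] w [13.9 18.5 22.9]
-20 213 u [-27.1 -26.6 -25.3] w [14.4 18.7 23.4]
10 1226 u [-26.9 -17.   -3.7] w [14.9 19.4 23.6]
25 6 u [-7.3 -6.  -5.2] w [56.9 59.3 60.7]
panel axis 34.62 front w 1.0 n 412
panel u range [-82.8  99.4]
head n 21 u min/max/med [-25.5  29.9   6.1] z [0.1583 0.1799] w [13.1 21.9]
neck n 8 u med -14.0 z 0.1731
TCP u,w [-14.5  18.5]
-80 18 u [-29.1   5.6   6.5] w [15.3 21.8 23.3]
-65 14 u [-1.1  6.   6.8] w [14.8 19.5 23.3]
-20 16 u [-4.6 -4.  -3.4] w [14.7 18.5 23.1]
10 52 u [-25.8 -13.2  -4.1] w [15.4 19.5 24.1]
clock 9.12 p [0.5352 0.1978 0.2412] yaw 125.17 d(cm) [ 3.24 -4.52 -0.02] turn -0.002 tilt [-0.018  0.001 -1.   ] F [ 0.4  0.9 -1. ] g 0.109
2 rows
[[-2.78, 0.02, -0.02], np.float64(-0.001)]
[[-2.78, 0.02, -0.02], np.float64(-0.001)]
```

No contact force, and the head is entering the hole. Continuing by about 10 mm.

Emit:
servo_tool:
  deltas:
    - [[0.3,0,0],0,0]
    - [[0.3,0,0],0,0]
    - [[0.3,0,0],0,0]
    - [[0,0,0],0,0]

```text
clock: 9.55
position: [0.53, 0.205, 0.2413]
ee_rot: [0.461, 0.887, -0.004, -0.008]
ft_force: [0.1, 1.0, -1.8]
grip_width: 0.11
```

```bash
python3 look.py i | grep -v -e '^-1[0-9]*' -e ^-35 -e ^-5
python3 - <<'E'
from h import *
a=np.load('i_wrist.npz',allow_pickle=True)['im']; b=np.load('i_scene.npz',allow_pickle=True)['im']
o=np.zeros((450,800,3),np.uint8); o[:,:400]=cv2.resize(a[90:315,200:400],(400,450),interpolation=3); o[:,400:]=cv2.resize(b[180:270,280:360],(400,450),interpolation=3); cv2.imwrite('pics/i2.png',o)
E
```

```text
panel axis 35.35 front w 1.2 n 1181
panel u range [-99.3  93.9]
head n 90 u min/max/med [-37.2  -8.3 -17.5] z [0.1593 0.1806] w [13.  17.9]
neck n 85 u med -36.9 z 0.171
TCP u,w [-14.8   9.3]
-95 462 u [-60.  -48.7 -36.9] w [ 4.5  8.7 13. ]
-80 71 u [-37.2 -36.9 -36.5] w [ 4.7  9.5 13.6]
-65 92 u [-37.2 -36.8 -36.5] w [ 4.7  9.5 14.1]
-20 216 u [-27.1 -26.6 -25.1] w [ 5.5 10.2 14.6]
10 1224 u [-27.  -16.9  -3.9] w [ 6.1 10.6 14.8]
25 13 u [-7.3 -6.5 -5.8] w [47.7 50.8 52.7]
panel axis 35.8 front w 2.4 n 318
panel u range [-28.4  99.3]
head n 11 u min/max/med [-21.4  -9.3 -13.4] z [0.1698 0.1779] w [13.3 16.2]
neck n 20 u med 5.8 z 0.167
TCP u,w [-14.8   8. ]
-95 56 u [-4.5 16.9 28.9] w [ 4.4  9.  12.8]
-80 22 u [-28.9   5.1   6.7] w [ 2.3 10.7 12.9]
-65 13 u [-10.5   5.1   5.7] w [ 5.6 10.  13.1]
-20 16 u [-5.7 -4.7 -4. ] w [ 4.6  9.1 13.4]
10 53 u [-25.2 -12.3  -4. ] w [ 4.7  8.9 13.9]
clock 9.55 p [0.53   0.205  0.2413] yaw 125.1 d(cm) [ 3.76 -5.24 -0.03] turn -0.003 tilt [-0.018  0.001 -1.   ] F [ 0.1  1.  -1.8] g 0.11
3 rows
[[-2.15, 0.02, -0.01], np.float64(-0.001)]
[[-2.15, 0.02, -0.01], np.float64(-0.001)]
[[-2.15, 0.01, -0.01], np.float64(-0.001)]
```

View pics/i2.png

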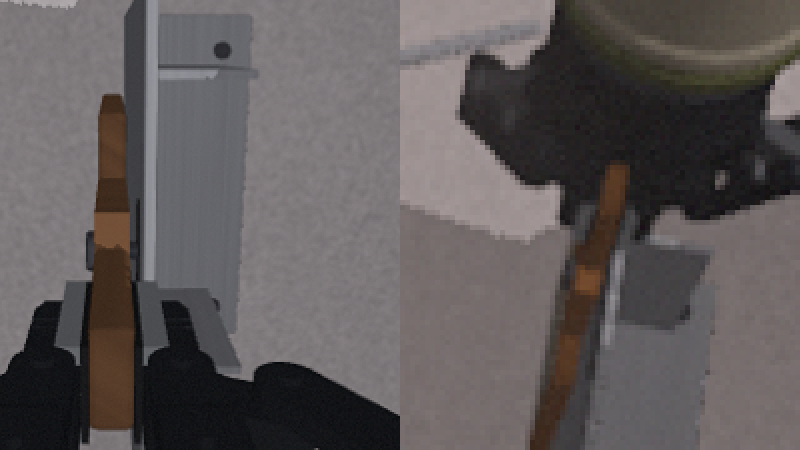

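In the wrist crop the stud head protrudes on the glass side at (92,250), so it is threaded. The mid-plane is at w≈9.4; I want ≈7.5. Nudging in, then lowering.

Emit:
servo_tool:
  deltas:
    - [[0.1,0,0],0,0]
    - [[0.1,0,0],0,0]
    - [[0,0,0],0,0]
    - [[0,0,0.3],0,0]
    - [[0,0,0.3],0,0]
    - [[0,0,0.3],0,0]
    - [[0,0,0],0,0]
    - [[0,0,0],0,0]

```text
clock: 10.32
position: [0.5293, 0.2055, 0.2309]
ee_rot: [0.462, 0.887, -0.004, -0.008]
ft_force: [0.7, -0.8, -1.5]
grip_width: 0.11
```

```bash
python3 look.py j | grep -v -e '^-1[0-9]*' -e ^-95 -e ^-35 -e ^-5
```

```text
panel axis 35.36 front w 1.2 n 1189
panel u range [-99.3  92.9]
head n 123 u min/max/med [-37.4  -9.4 -17.3] z [0.167  0.1797] w [13.1 18. ]
neck n 102 u med -37.2 z 0.1716
TCP u,w [-15.1   8.4]
-80 71 u [-37.5 -37.3 -36.9] w [ 3.8  8.6 12.7]
-65 91 u [-37.5 -37.2 -36.9] w [ 3.8  8.2 13.2]
-20 220 u [-27.5 -26.9 -25.6] w [ 4.6  9.1 13.7]
10 1222 u [-27.2 -17.2  -4.2] w [ 5.1  9.6 13.9]
25 13 u [-7.3 -6.9 -6. ] w [47.2 49.9 51.5]
panel axis 35.74 front w 2.2 n 314
panel u range [-21.4  98.9]
head n 11 u min/max/med [-20.9  -9.  -13.5] z [0.1694 0.1794] w [13.3 16.4]
neck n 21 u med 5.1 z 0.1716
TCP u,w [-15.2   7.3]
-80 17 u [-27.3   4.9   5.6] w [ 3.4  9.  11.9]
-65 15 u [-18.5   5.1   6.5] w [ 4.3  9.4 12.3]
-20 15 u [-6.  -5.  -4.2] w [ 3.8  7.8 12. ]
10 51 u [-26.4 -13.6  -4.5] w [ 3.5  7.6 12.7]
clock 10.32 p [0.5293 0.2055 0.2309] yaw 125.02 d(cm) [ 3.83 -5.29  1.01] turn -0.005 tilt [-0.018  0.    -1.   ] F [ 0.7 -0.8 -1.5] g 0.11
3 rows
[[-2.17, 0.03, -0.36], np.float64(-0.002)]
[[-2.17, 0.03, -0.36], np.float64(-0.002)]
[[-2.17, 0.02, -0.36], np.float64(-0.002)]
```

Lowered 10 mm with no extra force, so the neck is in the slot. Continuing with the remaining ≈10 mm in small steps.

Emit:
servo_tool:
  deltas:
    - [[0.05,0,0.25],0,0]
    - [[0.05,0,0.25],0,0]
    - [[0,0,0.2],0,0]
    - [[0,0,0.1],0,0]
    - [[0,0,0],0,0]
    - [[0,0,0],0,0]

```text
clock: 10.92
position: [0.5285, 0.2065, 0.2223]
ee_rot: [0.462, 0.887, -0.004, -0.008]
ft_force: [-0.7, 0.1, -2.1]
grip_width: 0.111
```

```bash
python3 look.py k | grep -v -e '^-1[0-9]*' -e ^-95 -e ^-35 -e ^-5
```

```text
panel axis 35.35 front w 1.3 n 1138
panel u range [-99.3  92.8]
head n 116 u min/max/med [-21.5 -11.  -17.5] z [0.1674 0.1785] w [13.3 17.6]
neck n 116 u med -37.2 z 0.1708
TCP u,w [-15.1   7.1]
-80 68 u [-37.5 -37.3 -37. ] w [ 2.6  7.1 11.5]
-65 94 u [-37.5 -37.2 -36.9] w [ 2.6  7.  11.9]
-20 216 u [-27.5 -27.  -25.5] w [ 3.3  7.7 12.4]
10 1226 u [-27.1 -17.2  -4.2] w [ 3.9  8.4 12.7]
25 10 u [-7.3 -6.9 -6.2] w [48.3 49.2 50.6]
panel axis 35.55 front w 2.5 n 320
panel u range [-14.3  99.2]
head n 10 u min/max/med [-19.3  -9.4 -13.6] z [0.1694 0.178 ] w [13.2 16.2]
neck n 19 u med 5.0 z 0.1729
TCP u,w [-15.2   5.9]
-80 16 u [-24.2   5.    6.2] w [ 2.7  8.3 10.4]
-65 14 u [-6.2  5.2  5.9] w [ 1.7  5.9 10.6]
-20 14 u [-5.6 -4.8 -3.7] w [ 2.   5.6 10.5]
10 53 u [-26.6 -13.1  -4.2] w [ 1.8  6.2 11.1]
clock 10.92 p [0.5285 0.2065 0.2223] yaw 125.02 d(cm) [ 3.91 -5.39  1.87] turn -0.005 tilt [-0.017  0.    -1.   ] F [-0.7  0.1 -2.1] g 0.111
3 rows
[[-2.21, 0.03, -0.65], np.float64(-0.002)]
[[-2.21, 0.02, -0.65], np.float64(-0.002)]
[[-2.21, 0.02, -0.65], np.float64(-0.002)]
```

Emit:
servo_tool:
  deltas:
    - [[0,0,0.1],0,0]
    - [[0,0,0.1],0,0]
    - [[0,0,0],0,0]
    - [[0,0,0],0,0]

```text
clock: 11.35
position: [0.5289, 0.2067, 0.2214]
ee_rot: [0.462, 0.887, -0.003, -0.007]
ft_force: [-0.3, -0.1, -1.6]
grip_width: 0.108
```

Emit:
servo_tool:
  deltas:
    - [[0,0,0.1],0,0]
    - [[0,0,0.1],0,0]
    - [[0,0,0],0,0]
    - [[0,0,0],0,0]

```text
clock: 11.68
position: [0.5292, 0.207, 0.2214]
ee_rot: [0.462, 0.887, -0.003, -0.006]
ft_force: [-0.6, 0.2, -1.9]
grip_width: 0.108
```

Emit:
servo_tool:
  deltas:
    - [[0,0,0.2],0,0]
    - [[0,0,0.2],0,0]
    - [[0,0,0],0,0]
    - [[0,0,0],0,0]

```text
clock: 12.02
position: [0.5299, 0.2075, 0.2214]
ee_rot: [0.462, 0.887, -0.003, -0.005]
ft_force: [-0.4, -0.2, -1.9]
grip_width: 0.105
```

```bash
python3 look.py l | grep -v -e '^-1[0-9]*' -e ^-95 -e ^-35 -e ^-5
```

```text
panel axis 35.35 front w 1.3 n 1167
panel u range [-99.2  95.1]
head n 140 u min/max/med [-21.5 -11.6 -17.1] z [0.1677 0.1782] w [13.4 17.7]
neck n 112 u med -35.4 z 0.1715
TCP u,w [-13.4   7.1]
-80 70 u [-35.7 -35.4 -35.1] w [ 2.9  7.4 11.7]
-65 86 u [-35.7 -35.4 -35.1] w [ 2.8  7.2 12.1]
-20 217 u [-25.8 -25.2 -23.9] w [ 3.2  8.1 12.4]
10 1211 u [-25.6 -16.   -3. ] w [ 3.8  8.3 12.6]
25 13 u [-6.  -5.  -4.6] w [47.6 48.9 49.8]
panel axis 35.7 front w 2.5 n 308
panel u range [-13.1  99.4]
head n 9 u min/max/med [-19.   -8.8 -12.4] z [0.1708 0.1789] w [13.2 16.2]
neck n 21 u med 6.6 z 0.1719
TCP u,w [-13.5   5.8]
-80 16 u [-21.6   6.5   8. ] w [ 2.9  7.7 10.5]
-65 14 u [-6.6  6.8  7.8] w [ 1.9  6.8 10.6]
-20 15 u [-4.  -3.4 -2.1] w [ 2.2  6.6 10. ]
10 52 u [-24.  -11.1  -2.6] w [ 1.6  6.1 11.3]
clock 12.02 p [0.5299 0.2075 0.2214] yaw 124.98 d(cm) [ 3.77 -5.49  1.96] turn -0.006 tilt [-0.01 -0.   -1.  ] F [-0.4 -0.2 -1.9] g 0.105
3 rows
[[-2.22, -0.02, -0.67], np.float64(-0.002)]
[[-2.22, -0.03, -0.67], np.float64(-0.002)]
[[-2.22, -0.03, -0.67], np.float64(-0.002)]
```

It rests: z holds at 0.2214 under further lowering, so slot_top ≈0.1734 against the expected 0.173. Releasing gently, then straight up.

Emit:
servo_tool:
  deltas:
    - [[0,-0.1,0],0,0]
    - [[0,0,0],0,1.2]
    - [[0,0,0],0,1.5]
    - [[0,0,0],0,2]
    - [[0,0,0],0,2.5]
    - [[0,0,0],0,3]
    - [[0,0,0],0,3]
    - [[0,0,0],0,3]
    - [[0,0,0],0,3]
  force: 20

```text
clock: 12.87
position: [0.5289, 0.2068, 0.2201]
ee_rot: [0.462, 0.887, -0.003, -0.005]
ft_force: [0.5, 0.7, -0.3]
grip_width: 0.352
```

```bash
python3 look.py q | grep -v -e '^-1[0-9]*' -e ^-35 -e ^-5
```

```text
panel axis 35.33 front w 1.3 n 1214
panel u range [-99.3  93.6]
head n 161 u min/max/med [-21.7  -9.  -16.5] z [0.1689 0.1786] w [13.4 17.8]
neck n 116 u med -36.2 z 0.1715
TCP u,w [-14.6   7.1]
-95 471 u [-59.2 -48.3 -36.1] w [ 2.7  7.5 11.8]
-80 70 u [-36.4 -36.1 -35.7] w [ 3.   7.4 12.1]
-65 88 u [-36.5 -36.1 -35.9] w [ 2.9  7.8 12.2]
-20 219 u [-26.7 -26.1 -24.5] w [ 3.   7.6 12.1]
10 1338 u [-26.5 -16.6  -3.5] w [ 3.1  7.6 12.5]
25 11 u [-2.5 -1.7 -0.6] w [43.9 44.8 46.3]
panel axis 35.55 front w 2.5 n 317
panel u range [-15.   99.5]
head n 11 u min/max/med [-20.7  -9.4 -13.6] z [0.168  0.1775] w [13.3 16.3]
neck n 30 u med -0.5 z 0.1718
TCP u,w [-14.7   5.8]
-95 61 u [-55.4  15.8  30.1] w [ 2.2  7.7 10.9]
-80 17 u [-31.9   6.2  20.6] w [ 2.7  9.4 10.6]
-65 16 u [-30.3   6.2   7.2] w [ 3.3  7.8 10.8]
-20 20 u [-21.2  -4.   -2.9] w [ 2.1  7.3 10.8]
10 50 u [-24.3 -12.9  -3.5] w [ 2.6  6.9 10.8]
clock 12.87 p [0.5289 0.2068 0.2201] yaw 124.98 d(cm) [ 3.87 -5.42  2.09] turn -0.006 tilt [-0.012  0.    -1.   ] F [ 0.5  0.7 -0.3] g 0.352
3 rows
[[-2.21, 0.01, -0.71], np.float64(-0.002)]
[[-2.21, 0.01, -0.71], np.float64(-0.002)]
[[-2.21, 0.01, -0.71], np.float64(-0.002)]
```

View pics/q.png

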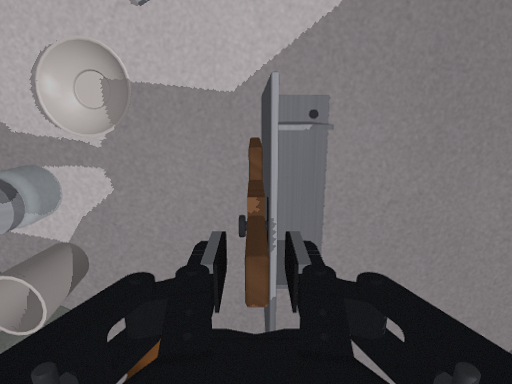

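The mirror hangs upright and parallel behind the stud head at (243,226), and both pads are clear of the handle. Retreating upward.

Emit:
servo_tool:
  deltas:
    - [[0,0,-0.5],0,3]
    - [[0,0,-1],0,3]
    - [[0,0,-1.5],0,3]
    - [[0,0,-2],0,3]
    - [[0,0,-2],0,3]
    - [[0,0,-2],0,3]
    - [[0,0,-1.5],0,3]
    - [[0,0,0],0,3]
    - [[0,0,0],0,3]
    - [[0,0,0],0,3]

```text
clock: 13.8
position: [0.5296, 0.2074, 0.3363]
ee_rot: [0.461, 0.887, -0.001, -0.004]
ft_force: [-0.3, -0.0, 0.1]
grip_width: 0.351
```

Run:
```python
from h import *
import time
o=telemetry.get_obs(); print(o['clock'],o['position'],o['ft_force'])
im,d,c=shot('wrist'); im2,d2,c2=shot('scene')
P=cloud(c,d).reshape(-1,3); col=im.reshape(-1,3).astype(float)
p=np.array([.536,.2221]); e=np.array([np.cos(np.radians(35.35)),np.sin(np.radians(35.35))]); f=np.array([e[1],-e[0]])
B=P[(col[:,2]>1.5*col[:,0])&(col[:,2]>40)&(np.hypot(P[:,0]-.529,P[:,1]-.206)<.06)&(P[:,2]>.03)]
for lo,hi in((.05,.11),(.11,.13),(.13,.15),(.14,.175),(.19,.23),(.23,.245)):
    k=B[(B[:,2]>lo)&(B[:,2]<hi)]
    if len(k)>5: print(lo,hi,len(k),'u',np.round(np.percentile((k[:,:2]-p)@e,[1,50,99])*1e3,1),'w',np.round(np.percentile((k[:,:2]-p)@f-.0013,[2,50,98])*1e3,1))
print('top z',np.percentile(B[:,2],[50,99]))
# bystanders: scene difference from the start
a=np.load('scene.npz',allow_pickle=True)['im']
o2=np.hstack([cv2.resize(im,(400,300)),cv2.resize(im2,(400,300))]); cv2.imwrite('pics/end.png',o2)
```

```text
13.8 [0.52962518 0.20735046 0.33631943] [-0.28277769 -0.04915851  0.06733403]
0.05 0.11 13 u [-59.8 -59.7 -59.3] w [ 3.8  7.5 10.9]
0.11 0.13 9 u [-59.6 -59.6 -59.2] w [ 3.5  7.6 11. ]
0.13 0.15 189 u [-59.5 -47.1 -36.3] w [ 3.5  6.8 11. ]
0.14 0.175 46 u [-36.6 -36.3 -36. ] w [ 2.9  7.  11.8]
0.19 0.23 114 u [-26.4 -25.9 -24.2] w [ 2.9  7.3 12.1]
0.23 0.245 380 u [-25.9 -15.1  -3.2] w [ 2.8  7.5 12.2]
top z [0.21460893 0.23833824]
```

View pics/end.png

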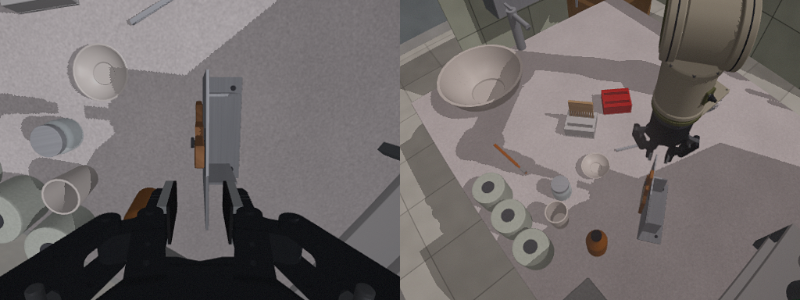

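The mirror hangs on the stud with the gripper clear, the comb is still in the stand, and the bystanders are in place. Handing in.

```bash
python3 -c "
from workcell import order; print(order.hand_in())"
```

```text
the job is handed in; nothing more can be done
None
```

The mirror is hanging on the panel's stud and I handed the job in at about 14 s of the 61 s allowed; no verdict is reported.

**What I did:** I gripped the mirror by its handle, lifted it out of the white stand and turned it about 83°. The stud turned out to be about 15 mm off the track's middle, towards panel +y. I threaded the keyhole over its head and lowered the mirror until the slot rested on the neck. I then opened the fingers and retreated straight up.

**Last checks:**
- **Height:** the tool stopped going down at 0.2214 m, which puts slot_top at about 173 mm. The mirror's top edge, measured after release, agrees to within about 2 mm.
- **Distance from the panel:** mid-thickness is about 7 mm in front of the panel surface, about 9 mm from its origin, so the mirror sits between head and panel.
- **Attitude:** the mirror is within about 0.02 rad of vertical and looked parallel to the panel.
- **Robot:** the gripper is clear, with about 0 N at the wrist.
- **Other objects:** the comb and the other things looked unmoved in the final picture, but I did not measure them.

**Disagreements and limits:**
- The wrist and scene cameras differed by 1–2 mm along the panel; I followed the wrist camera for the fit.
- The wrist force did not rise when the slot met the neck, so I judged contact from the height no longer dropping.
- I never saw the glass itself. I took it to be on the side facing the comb, because the other face was plain wood, and turned it away from the panel on that basis.

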